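Tip the frozen reagent carton into the thaw zone and start the timer

ROBOT

A 6-joint arm with a two-finger parallel gripper is mounted at the origin on the work surface. World frame = base frame: x ahead of the robot, y to its left, z up, the work surface at z = 0. Lengths are in m, angles in rad, forces in N, time in s.
With the tool pointing down it reaches from about 0.325 to 0.85 m from the base axis. Payload 4.4 kg.
Tool frame: the origin (TCP) lies midway between the tips of the shut fingers; the grasp point (between the pads) lies 19 mm behind it (tcp_to_grasp is the distance from the TCP to the grasp point, in m); z points along the fingers, y is the line along which they close (so a half turn about z gives the same grasp; the last joint's range is limited). The gripper opens to 94 mm and grips with 3 to 60 N. Pads are 16 mm wide; open, the fingers measure 119 mm over their backs; the gripper's body (75 mm by 177 mm) begins 78 mm behind the grasp point.
Start: joints at [-1.492, 0.207, 1.542, -0, 1.393, -0.15], TCP at [0.131, -0.56, 0.205] pointing down, gripper open.
Joint ranges: [-2.73, 2.73], [-0.86, 2.22], [0.23, 2.46], [-1.11, 4.25], [0.08, 2.63], [-2.82, 2.82]. Speed limits (rad/s): [2.79, 2.79, 3.14, 3.14, 3.14, 3.14].

INTERFACE

Orientations are given as a rotation vector (axis times angle).
In Python, from station import * gives the robot as it stands.
- The arm moves only by the shell command python3 -m pendant 'ROWS' [FORCE]. ROWS is JSON, one flat list of numbers, 5 for each row, row after row: the closure, from -1 (fully open) to 1 (shut), then the shift along the tool's x, y, z in units of 0.5 m (1.0 is 0.5 m), then the turn about the tool's z in units of 90 degrees (1.0 is 90 degrees). In form: [hand, dx, dy, dz, spin, hand, dx, dy, dz, spin, ...]. A call has 1 to 8 rows; each row is the pose to reach, as a shift and turn from the pose commanded when the call began, along the tool's axes at that moment; what a row does not reach only later rows make up. A row lasts 1/8 s, in which the tool goes at most 62.5 mm and 10.7 degrees, less where a joint would pass 70% of its speed; a pose out of reach is approached as far as the arm can. A call with a number of a shift or a turn outside -1 to 1 is refused whole. A call with a gripper value outside its range is refused whole. The fingers move at their own pace and stop on an object; FORCE is the grip in N (left out, the last holds). Time passes only in rows, so rows that repeat a pose let the fingers close. It gives the time, the measured TCP pose, the force, the opening and the grip force at its end, in the units of the state.
- sense(): the state, without advancing time (a new reading comes with each control period).
- camera(name): name is "side" or "top" or "wrist"; returns (picture, depth): 400x640x3 uint8, red, green, blue; 400x640 float32, m along the optical axis (not along the pixel's ray), 0 where there is no reading.
- camera_params(name): a dict with "intrinsics" (3x3 intrinsics, pixels), "T" (4x4, takes a point from camera to world coordinates); the wrist camera has in their place "hand_eye" (4x4, takes a point from camera to tool coordinates, whose origin is the TCP and whose axes are the flange's). Camera axes: x right, y down, z forward; pixel columns grow to the right and rows downward; lengths in m; the calibration is good to about 2 mm. The wrist camera is an equidistant fisheye: a pixel r from the principal point sees the ray r / f radians off the axis. A picture is of the moment at which its call begins: read the wrist's pose just before it. camera_params takes no time and is no camera call.
- close_job(): hands the job in; it is judged then, once.
The state is a dict: "t": time; "joints": joint angles; "dq": joint speeds; "tau": joint torques, N m; "tool_pos": TCP position; "ee_rot": TCP orientation; "ft_force": force on the tool from outside, world axes, zero at the start; "moment": the same for the moment, N m; "gripper_width": opening from 0.0 (shut) to 1.0 (fully open); "gripper_force": force on a finger pad.
Only numpy, scipy, OpenCV 4.12 (cv2) and the standard library are available. Lean on these libraries where they do the work, as an engineer would, in place of code of your own. Each camera call takes 0.05 s, during which the arm holds its last target. There are 200 camera calls.

TASK

Push the tall white-and-blue reagent carton over near its top with the fingertips, without gripping or lifting it, so that it falls flat inside the green-taped thaw zone it stands at the end of. Once it lies still there, press the red button of the bench timer fully down and let it go. Be gentle with the carton and leave everything else on the bench as it is.

Things in the scene. Friction and masses are not known exactly. Their poses are not given: they have to be found in the camera images.
- carton: White box with blue panels, 42 mm thick (its x) x 95 mm wide (y) x 165 mm tall (z), 0.2 to 0.36 kg, rigid. Stands on its small end; origin at the centre of that end. At the start its +x points along the zone's +x within 0.1 rad: it has to fall towards its own +x, so push on its -x broad face (large blue panel and orange stripe).
- carton_centre (a point): Centre of the carton's volume: 82.5 mm up when it stands, 21 mm when it lies flat on a broad face. The carton passes its balance point at about 0.25 rad of lean and then falls by itself.
- corner_a (a point): Corner of the carton at mid thickness: carton frame (0, +47.5, 0) mm.
- corner_b (a point): Corner of the carton at mid thickness: carton frame (0, -47.5, 0) mm.
- corner_c (a point): Corner of the carton at mid thickness: carton frame (0, +47.5, 165) mm.
- corner_d (a point): Corner of the carton at mid thickness: carton frame (0, -47.5, 165) mm.
- zone: Thaw zone: flat rectangle of 12 mm wide green tape on the bench with a pale blue inside, 240 mm (its x) x 164 mm (its y) over the outer edges of the tape, no height to bump into. Origin at its centre on the bench; the carton stands at its -x end, across the tape; the lower edge it tips over is 29 to 40 mm inside the tape's outer edge.
- timer: Grey bench timer, fixed, 100 mm (x) x 90 mm (y) x 30 mm high with a dark display on its top; origin under its centre, z up. The red start button stands on top, 20 mm towards the timer's -x.
- start (a joint): Travel of the red start button in m: 0 released, 0.006 fully down; springs back by itself; about 4 N takes it fully down.
- start_top (a point): Centre of the top of the red start button (32 mm across, it goes straight down) when released, 52 mm above the bench.
- rack: Green tube rack, fixed, 110 x 90 x 35 mm; the timer and the rack stand to the left and right of the thaw zone, either way round. Origin under its centre.
- bottle: Loose amber bottle, 56 mm across, 120 mm high, standing; origin under its centre. Not to be moved.
- jar: Loose white jar with blue cap, 60 mm across, 70 mm high, standing; origin under its centre. Not to be moved.
- orange_carton: Loose small orange carton, 40 x 65 x 100 mm high, standing; origin under its centre. Not to be moved.
Not all that is in view belongs to the job. Leave any yellow look-alike of the carton alone.

How it is judged:
On the way, in this order (a step that is already met when the one before it is completed fails the run):
1. the carton lies flat and still inside the thaw zone (angle between carton's own z axis and vertical between 1.47 and 1.67 rad and height (world z) of carton_centre below 0.027 m and x of corner_a in the frame of zone between -0.12 and 0.12 m and y of corner_a in the frame of zone between -0.082 and 0.082 m and x of corner_b in the frame of zone between -0.12 and 0.12 m and y of corner_b in the frame of zone between -0.082 and 0.082 m and x of corner_c in the frame of zone between -0.12 and 0.12 m and y of corner_c in the frame of zone between -0.082 and 0.082 m and x of corner_d in the frame of zone between -0.12 and 0.12 m and y of corner_d in the frame of zone between -0.082 and 0.082 m and linear speed of carton below 0.02 m/s and angular speed of carton below 0.15 rad/s), for 0.3 s.
2. the start button is pressed down (value of joint start above 0.0045 m), for 0.05 s.
At the end, for the whole second after the job is handed in: The carton lies on a broad face (within 0.1 rad of level, centre under 27 mm high), at rest, its four corners within the outer edges of the green tape; the start button has been pressed at least 4.5 mm after that and is released again (under 1.5 mm) (all of step 1 and value of joint start below 0.0015 m); the robot touches nothing.
It fails at once if the carton is lifted off the bench (height (world z) of carton_centre above 0.105 m).
It fails at once if the carton is gripped or struck hard (over 15 N from the fingers) (contact force between the fingers and carton above 15 N).
It fails at once if the start button is pressed while the carton is not lying down (value of joint start above 0.003 m and height (world z) of carton_centre above 0.03 m).
It fails at once if the standing carton is pushed below half its height (angle between carton's own z axis and vertical below 0.15 rad and contact force between the fingers and carton above 0.5 N and height (world z) of the grasp point below 0.0825 m).
It fails at once if the bottle, jar or orange carton is moved more than 20 mm (distance of any of bottle, jar, orange_carton from where it was at the start of the episode above 0.02 m).
It also fails if it takes over 42 s, if anything falls off the work surface, if the arm or the gripper's body presses on something with over 40 N, if the wrist force passes 120 N, or if a joint passes its speed limit or range.

## Working session

There is one attempt and no reset: what is moved stays moved. The work goes in short steps, Python scripts to look and compute and a shell command to move; the robot and the scene stay as the last step left them, time stands still between calls to the robot, and variables do not carry over. Pictures are saved under pics/ and viewed, at most 10 in all, crops included, and the job is handed in when it is done.

```bash
mkdir -p pics; ls; python3 - <<'E'
from station import *
import cv2,numpy as np
s=sense();print(s)
for n in("side","top"):
    im,d=camera(n);cv2.imwrite(f"pics/{n}0.png",im[:,:,::-1]);np.savez(f"{n}0.npz",im=im,d=d)
    p=camera_params(n);print(n,p["intrinsics"],p["T"].round(3))
E
```

```text
pics
{'t': 0.0, 'joints': array([-1.49151523e+00,  2.07427803e-01,  1.54292260e+00, -1.19247116e-05,
        1.39352758e+00, -1.50501775e-01]), 'dq': array([ 0.00119778, -0.00143656, -0.00147689,  0.00076737, -0.00188704,
        0.00189216]), 'tau': array([ 4.01129728e-04, -3.70883882e+01, -2.81417334e+01,  6.98353909e-02,
        3.62630154e-02, -1.66622876e-04]), 'tool_pos': array([ 0.13088486, -0.55907613,  0.20430128]), 'ee_rot': array([-3.11861125e+00, -3.59889977e-01, -1.09305010e-04]), 'ft_force': array([-0.083995  , -0.03768928,  0.88900447]), 'moment': array([ 0.02086925, -0.05815766, -0.00313128]), 'gripper_force': 0.0, 'gripper_width': 0.9987175247134993}
side [[403.6145424    0.         328.378434  ]
 [  0.         403.6145424  202.22844606]
 [  0.           0.           1.        ]] [[-0.963 -0.182  0.198  0.312]
 [-0.269  0.669 -0.693  0.661]
 [-0.006 -0.721 -0.693  0.863]
 [ 0.     0.     0.     1.   ]]
top [[407.03900462   0.         317.9008717 ]
 [  0.         407.03900462 200.50188866]
 [  0.           0.           1.        ]] [[ 0.021 -0.99   0.142  0.345]
 [-1.    -0.023 -0.015 -0.054]
 [ 0.018 -0.141 -0.99   1.31 ]
 [ 0.     0.     0.     1.   ]]
```

View pics/side0.png

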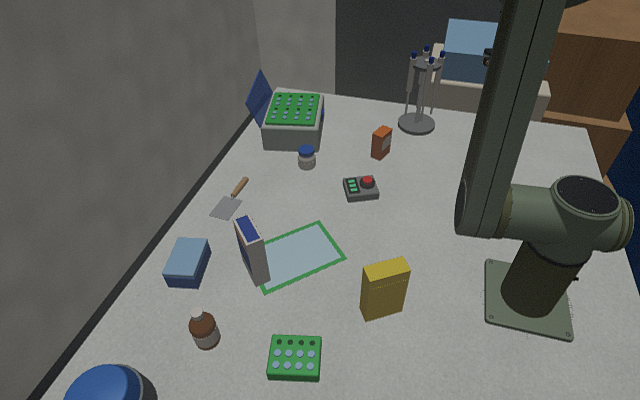

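View pics/top0.png

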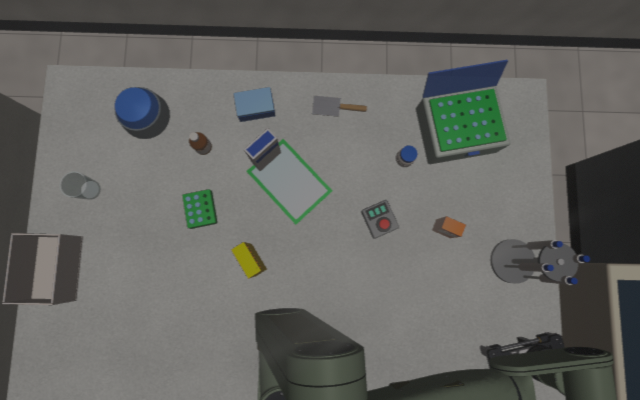

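The side view has the carton at (252,250) and the zone at (300,255). The top view has the carton at (262,148), the zone at (289,181), the timer button at (384,225), the yellow look-alike at (247,260), the rack at (199,208), the bottle at (199,142), the jar at (408,155) and the orange carton at (452,227). The carton has to fall back towards the robot, and to its right.

```bash
cat > h.py <<'E'
from station import *
import cv2,numpy as np
from scipy.spatial.transform import Rotation as R
def ray(n,uv,z):
    p=camera_params(n);T=p["T"];K=p["intrinsics"]
    uv=np.atleast_2d(uv).astype(float)
    d=np.c_[uv,np.ones(len(uv))]@np.linalg.inv(K).T@T[:3,:3].T
    s=(z-T[2,3])/d[:,2]
    return T[:3,3]+d*s[:,None]
def cloud(n,d):
    p=camera_params(n);v,u=np.mgrid[:400,:640]
    c=np.stack([u,v,np.ones_like(u)],-1)@np.linalg.inv(p["intrinsics"]).T*d[...,None]
    return c@p["T"][:3,:3].T+p["T"][:3,3]
def mask(im,lo,hi,roi):
    m=cv2.inRange(cv2.cvtColor(im,cv2.COLOR_RGB2HSV),lo,hi);o=np.zeros_like(m)
    x0,y0,x1,y1=roi;o[y0:y1,x0:x1]=m[y0:y1,x0:x1];return o
def rect(p): # p Nx3 -> minAreaRect centre, sizes, corners
    c,s,a=cv2.minAreaRect((p[:,:2]*1000).astype(np.float32));return np.round(c,1),np.round(s,1),cv2.boxPoints((c,s,a)).round(1).tolist()
E
python3 - <<'E'
from h import *
D={n:np.load(n+"0.npz") for n in("top","side")}
for n,roi in(("top",(240,130,340,230)),("side",(240,210,350,300))):
    m=mask(D[n]["im"],(45,120,60),(75,255,255),roi);v,u=m.nonzero()
    print("zone",n,len(u),rect(ray(n,np.c_[u,v],0)))
c=cloud("top",D["top"]["d"]);cs=cloud("side",D["side"]["d"])
P=c[120:175,235:290].reshape(-1,3);t=P[(P[:,2]>.155)&(P[:,2]<.18)];print("top pts",len(t),np.median(t[:,2]),rect(t))
Q=cs[200:295,225:280].reshape(-1,3);
t2=Q[(Q[:,2]>.157)&(Q[:,2]<.18)];print("side top pts",len(t2),np.median(t2[:,2]),rect(t2))
q=Q[(Q[:,2]>.03)&(Q[:,2]<.18)];print("side all",rect(q))
for n in D:
    roi=(365,205,400,240) if n=="top" else (355,170,385,195)
    m=mask(D[n]["im"],(0,150,80),(8,255,255),roi);m|=mask(D[n]["im"],(172,150,80),(180,255,255),roi)
    v,u=m.nonzero();C=(c if n=="top" else cs)[v,u];C=C[np.abs(C[:,2]-.052)<.006];print("button",n,len(u),C.mean(0),C[:,2].max(),(C.max(0)+C.min(0))/2,np.ptp(C,axis=0), rect(ray(n,np.c_[u,v],.05)))
for nm,(u,v) in dict(jar=(408,155),orange=(452,227),bottle=(199,142),rack=(199,208),bluebox=(254,103),yellow=(247,260),tim=(380,219)).items():
    print(nm,c[v-2:v+3,u-2:u+3].reshape(-1,3).mean(0).round(3))
E
```

```text
zone top 444 (array([595.9,  21.9]), array([235.5, 159.4]), [[455.8999938964844, -2.799999952316284], [566.7999877929688, -117.30000305175781], [735.9000244140625, 46.599998474121094], [625.0, 161.10000610351562]])
zone side 510 (array([595.3,  19.3]), array([238.1, 160.4]), [[454.0, -6.0], [565.7000122070312, -121.0999984741211], [736.5999755859375, 44.70000076293945], [624.9000244140625, 159.8000030517578]])
top pts 489 0.1654436197907081 (array([671.6, 100.5]), array([43.9, 94.6]), [[622.5, 118.30000305175781], [689.7000122070312, 51.599998474121094], [720.5999755859375, 82.80000305175781], [653.5, 149.5]])
side top pts 584 0.1655468219221921 (array([670.2,  99. ]), array([42.4, 97.4]), [[620.9000244140625, 119.0], [689.0, 49.29999923706055], [719.4000244140625, 78.9000015258789], [651.2999877929688, 148.6999969482422]])
side all (array([670.1,  99.5]), array([43. , 98.3]), [[620.2999877929688, 119.5999984741211], [689.0, 49.29999923706055], [719.7999877929688, 79.30000305175781], [651.0999755859375, 149.6999969482422]])
button top 30 [ 0.46238863 -0.27898562  0.05203284] 0.0561557776403423 [ 0.46058985 -0.27979515  0.05182004] [0.01595934 0.01946571 0.00867148] (array([ 460.9, -280. ]), array([15.6, 19. ]), [[452.8999938964844, -270.70001220703125], [453.3999938964844, -289.70001220703125], [468.8999938964844, -289.3999938964844], [468.5, -270.3999938964844]])
button side 46 [ 0.45559005 -0.28004611  0.05225247] 0.056260443133721805 [ 0.45591907 -0.28120226  0.05282928] [0.02624312 0.02956514 0.00686233] (array([ 456.5, -283.1]), array([24.7, 28.7]), [[441.3999938964844, -271.70001220703125], [447.3999938964844, -299.70001220703125], [471.6000061035156, -294.6000061035156], [465.6000061035156, -266.5]])
jar [ 0.673 -0.353  0.07 ]
orange [ 0.447 -0.475  0.099]
bottle [0.678 0.282 0.141]
rack [0.495 0.299 0.037]
bluebox [0.834 0.138 0.061]
yellow [0.338 0.122 0.166]
tim [ 0.472 -0.269  0.043]
```

```bash
python3 - <<'E'
import cv2
a=cv2.imread("pics/top0.png")[80:240,170:330];b=cv2.imread("pics/side0.png")[195:305,215:360]
cv2.imwrite("pics/crop0.png",cv2.hconcat([cv2.resize(a,(400,400),interpolation=2),cv2.resize(b,(400,400),interpolation=2)]))
E
```

```text
(no output)
```

View pics/crop0.png

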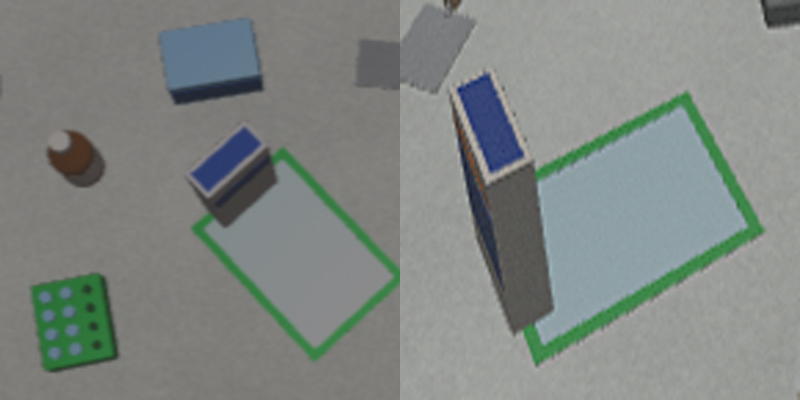

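The crop confirms that the orange and blue panel is on the carton's outer face, away from the zone interior. The carton is square to the zone and well centred. Next I compute the shifts.

```bash
cat >> h.py <<'E'
def go(p,yd=None):
    s=sense();M=R.from_rotvec(s["ee_rot"]).as_matrix();d=M.T@(np.array(p)-s["tool_pos"])
    print("shift units",(d/.5).round(4),"len",np.linalg.norm(d).round(4))
    if yd is not None:
        b=M.T@np.array([*yd,0]);a=np.degrees(np.arctan2(-b[0],b[1]));a=(a+90)%180-90;print("spin",(a/90).round(4),"or",((a-180*np.sign(a))/90).round(3))
    print("x",M[:,0].round(3),"y",M[:,1].round(3))
E
python3 - <<'E'
from h import *
c=np.array([.6708,.0998]);f=np.array([-.717,-.699]);f/=np.linalg.norm(f);w=np.array([.699,-.717])
for k in(.08,.06,.045):print(k,c-f*k)
go([*(c-f*.075),.23],w);go([.5,-.1,.24],w)
E
```

```text
0.08 [0.72808301 0.15564494]
0.06 [0.71376225 0.1416837 ]
0.045 [0.70302169 0.13121278]
shift units [ 1.4801 -1.1149 -0.0484] len 0.9268
spin -0.3456 or 1.654
x [0.974 0.228 0.   ] y [ 0.228 -0.974 -0.002]
shift units [ 0.928  -0.7262 -0.0694] len 0.5902
spin -0.3456 or 1.654
x [0.974 0.228 0.   ] y [ 0.228 -0.974 -0.002]
```

```bash
python3 -m pendant '[0,0.8,-0.6,-0.08,-0.346,0,0.8,-0.6,-0.08,-0.346,0,0.8,-0.6,-0.08,-0.346,0,0.8,-0.6,-0.08,-0.346,0,0.8,-0.6,-0.08,-0.346,0,0.8,-0.6,-0.08,-0.346,0,0.8,-0.6,-0.08,-0.346,0,0.8,-0.6,-0.08,-0.346]'; python3 - <<'E'
from h import *
go([.7245,.1522,.235],[.699,-.717])
E
```

```text
t: 1.1
tool_pos: [0.4519, -0.176, 0.2452]
ee_rot: [2.91, 1.185, -0.0]
ft_force: [0.9, -0.5, 0.2]
gripper_width: 0.503
gripper_force: 0.0
shift units [ 0.8487 -0.089   0.0203] len 0.4268
spin 0.0003 or -2.0
x [ 0.716  0.698 -0.   ] y [ 0.698 -0.716  0.   ]
```

```bash
python3 -m pendant '[0,0.85,-0.089,0.02,0,0,0.85,-0.089,0.02,0,0,0.85,-0.089,0.02,0,0,0.85,-0.089,0.02,0,0,0.85,-0.089,0.02,0,0,0.85,-0.089,0.02,0,0,0.85,-0.089,0.02,0,0,0.85,-0.089,0.02,0]'; python3 - <<'E'
from h import *
s=sense();print(s["tool_pos"],s["joints"].round(2));go([.7245,.1522,.135],[.699,-.717])
im,d=camera("side");cv2.imwrite("pics/side1.png",im[:,:,::-1])
E
```

```text
t: 2.1
tool_pos: [0.7243, 0.1542, 0.2317]
ee_rot: [-2.905, -1.19, 0.006]
ft_force: [-0.0, 0.2, -0.5]
gripper_width: 0.501
gripper_force: 0.0
[0.72431985 0.15420878 0.23166197] [0.09 0.55 1.03 0.   1.57 0.89]
shift units [-0.002   0.0037  0.1933] len 0.0967
spin 0.0031 or -1.997
x [ 0.713  0.702 -0.003] y [ 0.702 -0.713 -0.003]
```

View pics/side1.png

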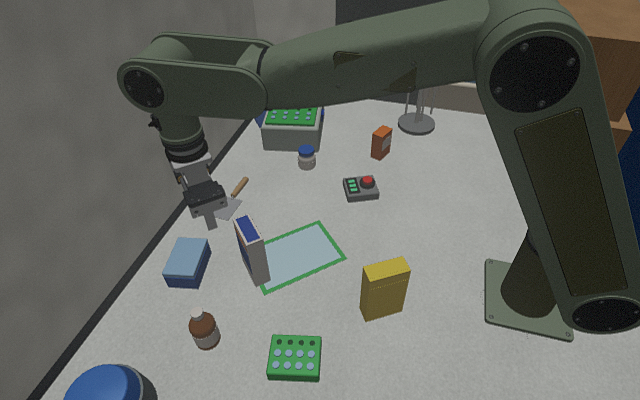

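The gripper, at (205,200), hangs behind the untouched carton, whose top is at (247,228). I lower it to push height.

```bash
python3 -m pendant '[0,0,0.003,0.1,0,0,0,0.003,0.19,0,0,0,0.003,0.19,0,0,-0.02,0.003,0.19,0,0,-0.03,0.003,0.19,0,0,-0.04,0.003,0.19,0,0,-0.04,0.003,0.19,0]'; python3 - <<'E'
from h import *
s=sense();c=np.array([.6708,.0998]);f=np.array([-.717,-.699])
print(s["tool_pos"],"gap tcp-face",-(s["tool_pos"][:2]-c)@f-.021,"lat",(s["tool_pos"][:2]-c)@[.699,-.717],s["ft_force"])
E
```

```text
t: 3.02
tool_pos: [0.7112, 0.1355, 0.1418]
ee_rot: [2.909, 1.184, 0.003]
ft_force: [0.2, -0.1, -0.0]
gripper_width: 0.498
gripper_force: 0.0
[0.71122829 0.13545045 0.14176223] gap tcp-face 0.032906746368197334 lat 0.002698004487593518 [ 0.16801469 -0.09994143 -0.04500921]
```

```bash
python3 -m pendant '[0,-0.01,0,0.01,0,0,-0.02,0,0.012,0,0,-0.028,0,0.012,0,0,-0.034,0,0.012,0,0,-0.04,0,0.012,0,0,-0.046,0,0.012,0,0,-0.052,0,0.012,0,0,-0.058,0,0.012,0]'; python3 - <<'E'
from h import *
s=sense();c=np.array([.6708,.0998]);f=np.array([-.717,-.699])
print("gap tcp-face",-(s["tool_pos"][:2]-c)@f-.021)
im,d=camera("side");P=cloud("side",d)[190:295,225:290].reshape(-1,3);t=P[(P[:,2]>.15)&(P[:,2]<.175)];print(len(t),t[:,2].max())
cv2.imwrite("pics/side2.png",cv2.resize(im[180:300,180:340,::-1],(640,480)))
E
```

```text
t: 4.03
tool_pos: [0.6903, 0.1155, 0.1346]
ee_rot: [2.91, 1.185, 0.001]
ft_force: [0.2, 0.2, 0.3]
gripper_width: 0.498
gripper_force: 0.3
gap tcp-face 0.003976677420770992
333 0.1744119768178083
```

View pics/side2.png

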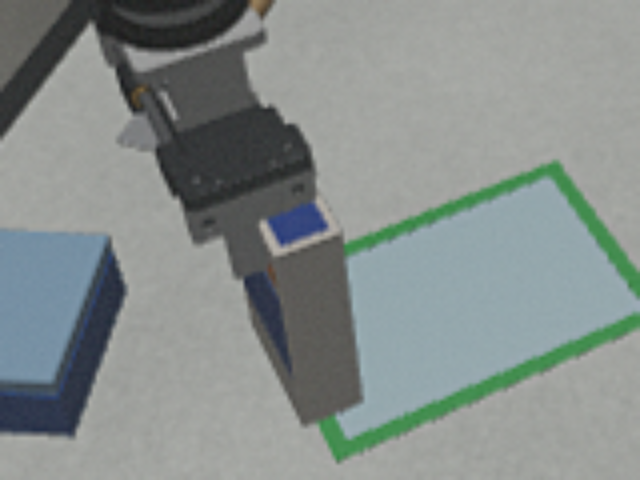

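The fingers are against the face at crop (250,255) and the carton is leaning slightly. I keep pushing gently.

```bash
python3 -m pendant '[0,-0.008,0,0,0,0,-0.016,0,0,0,0,-0.024,0,0,0,0,-0.032,0,0,0,0,-0.04,0,0,0,0,-0.048,0,0,0,0,-0.056,0,0,0,0,-0.064,0,0,0]'; python3 - <<'E'
from h import *
im,d=camera("side");cv2.imwrite("pics/side3.png",cv2.resize(im[180:300,180:340,::-1],(640,480)))
E
```

```text
t: 5.08
tool_pos: [0.6669, 0.0929, 0.1342]
ee_rot: [-2.91, -1.185, 0.0]
ft_force: [-0.0, -0.4, 0.3]
gripper_width: 0.501
gripper_force: 0.0
```

View pics/side3.png

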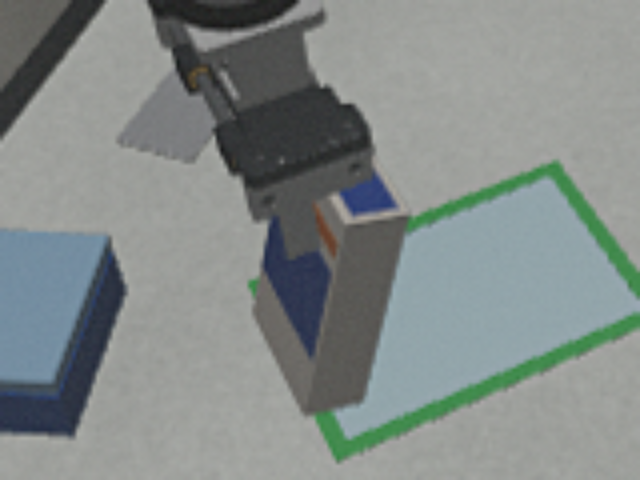

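The carton is tipping, with its base edge still at crop (335,405), and is close to its balance point. A little more push, then back off.

```bash
python3 -m pendant '[0,-0.008,0,0,0,0,-0.016,0,0,0,0,-0.024,0,0,0,0,-0.032,0,0,0,0,-0.036,0,0,0,0,-0.036,0,0,0,0,-0.036,0,0,0,0,-0.036,0,0,0]'; python3 - <<'E'
from h import *
im,d=camera("side");cv2.imwrite("pics/side4.png",cv2.resize(im[180:300,180:340,::-1],(640,480)))
s=sense();print(s["joints"].round(2));go([.4565,-.282,.2])
E
```

```text
t: 6.12
tool_pos: [0.6544, 0.0807, 0.1343]
ee_rot: [-2.91, -1.185, -0.0]
ft_force: [-0.3, 0.1, -1.0]
gripper_width: 0.5
gripper_force: 0.0
[-0.01  0.44  1.39  0.    1.31  0.79]
shift units [-0.7899  0.2425 -0.1314] len 0.4184
x [0.716 0.699 0.   ] y [ 0.699 -0.716 -0.   ]
```

View pics/side4.png

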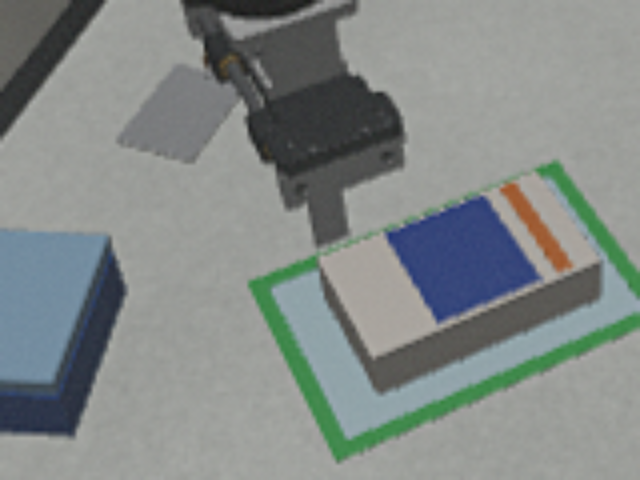

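The carton lies flat inside the tape (corners roughly at crop (320,255), (380,390), (600,290) and (510,180)). I move to above the timer with the fingers shut and check both by measurement.

```bash
python3 -m pendant '[0,-0.1,0.03,-0.05,0,1,-0.79,0.24,-0.1,0,1,-0.79,0.24,-0.1,0,1,-0.79,0.24,-0.1,0,1,-0.79,0.24,-0.1,0,1,-0.79,0.24,-0.1,0,1,-0.79,0.24,-0.1,0,1,-0.79,0.24,-0.1,0]' 20; python3 - <<'E'
from h import *
z=np.array([.5956,.0206]);f=np.array([-.718,-.697]);f/=np.linalg.norm(f);w=np.array([-f[1],f[0]])
im,d=camera("side");C=cloud("side",d)
P=C[215:300,240:345].reshape(-1,3);t=P[(P[:,2]>.034)&(P[:,2]<.05)];r=rect(t);print(len(t),np.median(t[:,2]),r[0],r[1])
print("zone frame corners",[( (np.array(q)/1000-z)@f, (np.array(q)/1000-z)@w) for q in r[2]])
m=mask(im,(0,150,60),(8,255,255),(350,165,385,195))|mask(im,(172,150,60),(180,255,255),(350,165,385,195))
v,u=m.nonzero();c=C[v,u];c=c[abs(c[:,2]-.052)<.003];print("button top",len(c),np.median(c,axis=0),rect(c))
Q=C[170:208,335:385].reshape(-1,3);q=Q[(Q[:,2]>.022)&(Q[:,2]<.034)];print("timer",rect(q)[:2])
go([.4565,-.281,.075])
E
```

```text
t: 7.18
tool_pos: [0.4543, -0.2843, 0.185]
ee_rot: [2.911, 1.176, 0.0]
ft_force: [0.4, 0.3, 0.4]
gripper_width: 0.006
gripper_force: 0.0
1821 0.04251353459882534 [589.2  19.5] [166.8  99.6]
zone frame corners [(np.float64(0.08938924629079557), np.float64(-0.052490131232561986)), (np.float64(0.0881228758351064), np.float64(0.04713340346119438)), (np.float64(-0.07867050003943976), np.float64(0.0450116278531439)), (np.float64(-0.07740410768671906), np.float64(-0.0546119280972016))]
button top 43 [ 0.45617515 -0.27985883  0.05254371] (array([ 456.3, -281.3]), array([24.8, 29.9]), [[441.29998779296875, -269.0], [446.8999938964844, -298.3999938964844], [471.29998779296875, -293.6000061035156], [465.6000061035156, -264.29998779296875]])
timer (array([ 473.9, -271.8]), array([99.6, 95.5]))
shift units [ 4.000e-03 -1.000e-04  2.192e-01] len 0.1096
x [0.718 0.696 0.   ] y [ 0.696 -0.718  0.001]
```

The carton is well inside the zone. Now the button press.

```bash
python3 -m pendant '[1,0.004,0,0.1,0,1,0.004,0,0.2,0,1,0.004,0,0.235,0,1,0.004,0,0.25,0,1,0.004,0,0.26,0,1,0.004,0,0.27,0,1,0.004,0,0.278,0,1,0.004,0,0.28,0]'; python3 -m pendant '[1,0,0,0.001,0,1,0,0,0.001,0]'
```

```text
t: 8.22
tool_pos: [0.4585, -0.2808, 0.0461]
ee_rot: [2.907, 1.183, 0.003]
ft_force: [-0.8, 0.9, 9.5]
gripper_width: 0.005
gripper_force: 5.0
t: 8.48
tool_pos: [0.4584, -0.2808, 0.0462]
ee_rot: [2.907, 1.183, 0.003]
ft_force: [-0.8, 2.6, 8.9]
gripper_width: 0.007
gripper_force: 4.6
```

At 9 N, over the 4 N needed, the button is on its stop. Now I release it.

```bash
python3 -m pendant '[1,0,0,-0.03,0,1,0,0,-0.1,0,1,0,0,-0.2,0,1,0,0,-0.26,0,1,0,0,-0.26,0,1,0,0,-0.26,0,1,0,0,-0.26,0]'; python3 - <<'E'
from h import *
im,d=camera("side");cv2.imwrite("pics/side5.png",im[:,:,::-1]);C=cloud("side",d)
P=C[215:300,240:345].reshape(-1,3);t=P[(P[:,2]>.034)&(P[:,2]<.05)];print(rect(t)[0])
m=mask(im,(0,150,60),(8,255,255),(350,165,385,195));v,u=m.nonzero();c=C[v,u];print("button z",np.median(c[:,2]),sense()["ft_force"])
E
```

```text
t: 9.35
tool_pos: [0.4557, -0.2788, 0.1716]
ee_rot: [-2.906, -1.183, 0.003]
ft_force: [0.1, 0.2, 0.1]
gripper_width: 0.005
gripper_force: 0.0
[589.4  20.1]
button z 0.052358316521211146 [ 1.47647184 -0.03424295  0.02103958]
```

View pics/side5.png

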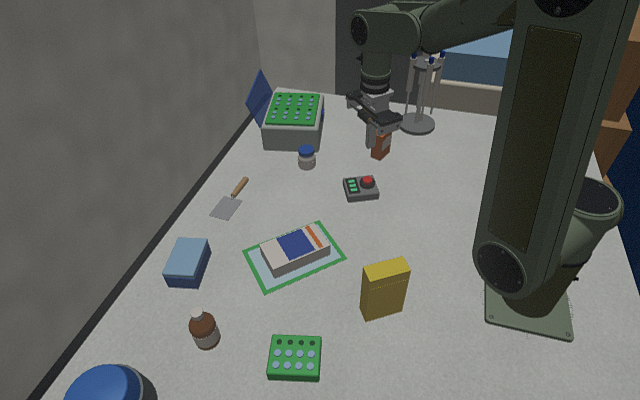

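The carton lies in the zone at (295,252), the button at (368,181) is back up, and the gripper is clear of everything.

```bash
python3 -c "
from station import *
print(close_job())"
```

```text
the job is handed in; nothing more can be done
None
```

The carton lies flat inside the green-taped zone, the timer button was pressed fully down (about 9 N) and has sprung back, nothing else on the bench appears to have moved, and I handed the job in (no verdict came back).

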